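Rebuild the grinder's shaft stack

ROBOT

A 6-joint arm with a two-finger parallel gripper is mounted at the origin on the work surface. World frame = base frame: x ahead of the robot, y to its left, z up, the work surface at z = 0. Lengths are in mm, angles in rad, forces in N, time in s.
With the tool pointing down it reaches from about 200 to 875 mm from the base axis. Payload 3.4 kg.
Tool frame: the origin (TCP) lies on the mounting face of the last link; the fingertips stand 199 mm ahead of it and the grasp point (between the pads) lies 180 mm ahead of it; z points along the fingers, y is the direction in which the jaws open and shut (so a half turn about z gives the same grasp; the last joint's range is limited). The gripper opens to 94 mm and grips with 3 to 60 N. Pads are 16 mm wide; open, the fingers measure 119 mm over their backs; the gripper's body (75 mm by 177 mm) begins 78 mm behind the grasp point.
Start: joints at [1.156, 0.276, 1.505, -0, 1.361, -0.121], TCP at [166.525, 550.376, 404.693] pointing down, gripper open.
Joint ranges: [-2.89, 2.89], [-0.75, 2.08], [0.22, 2.7], [-1.18, 4.32], [0.11, 2.71], [-2.7, 2.7]. Speed limits (rad/s): [2.57, 2.57, 3.14, 3.14, 3.14, 3.14].

INTERFACE

Orientations are given as a unit quaternion [w, x, y, z].
In Python, from station import bot, optics, finish_job gives the robot as it stands.
- The arm moves only by the shell command python3 -m creep 'ROWS' [FORCE]. ROWS is JSON, a list that holds one entry, the list of rows, each a list of 7 numbers: the turn, a rotation vector about the tool's x, y, z in degrees, then the shift along the tool's x, y, z in mm, then the opening, from 0 (shut) to 1 (fully open). A call has 1 to 8 rows; each row shifts and turns the commanded pose from where the row before left it, along the tool's axes as they then stand; what a row does not reach is not made up. A row lasts 1/10 s, in which the tool goes at most 50 mm and 8.59 degrees, less where a joint would pass 70% of its speed; a pose out of reach is approached as far as the arm can. A call is refused whole if a number of a shift passes 50 or a number of a turn 8.59, either way. A call with a gripper value outside its range is refused whole. The fingers move at their own pace and stop on an object; FORCE is the grip in N (left out, the last holds). Time passes only in rows, so rows that do not move let the fingers close. It gives the time, the measured TCP pose, the force and the opening at its end, in the units of the state.
- bot.observe(): the state, without advancing time (a new reading comes with each control period).
- optics.grab_frame(name): name is "scene" or "top" or "wrist"; returns a dict with "color" (420x560x3 uint8, blue, green, red), "z_map" (420x560 float32, mm along the optical axis (not along the pixel's ray), 0 where there is no reading), "fx", "fy", "cx", "cy" (pixels), "eye" and "orientation" of the camera in the world. Camera axes: x right, y up, looking along -z (the intrinsics and any distortion apply to the point x, -y, -z); pixel columns grow to the right and rows downward; lengths in mm; the calibration is good to about 2 mm. The wrist camera is an equidistant fisheye: a pixel r from the principal point sees the ray r / f radians off the axis. A picture is of the moment at which its call begins.
- finish_job(): hands the job in, once; it reports no verdict.
The state is a dict: "t": time; "qpos": joint angles; "qvel": joint speeds; "effort": joint torques, N m; "tool_pos": TCP position; "orientation": TCP orientation; "force": force on the tool from outside, world axes, zero at the start; "moment": the same for the moment, N m; "opening": finger opening in mm.
Only numpy, scipy, OpenCV 4.12 (cv2) and the standard library are available. Lean on these libraries where they do the work, as an engineer would, in place of code of your own. Each camera call takes 0.05 s, during which the arm holds its last target. There are 200 camera calls.

TASK

Put the parts of the opened coffee grinder back on its upright shaft in this order: spacer, then washer, then bushing, each pushed past the spring catches and fully home before you fetch the next, and let go of them all. Feel gently for the shaft, which stands off the grinder's centre to a side that is not known, and never press a part with more than 25 N. Leave everything else on the sill alone.

Things in the scene. Friction and masses are not known exactly. Their poses are not given: they have to be found in the camera images.
- grinder: Opened hand grinder, fixed: black base 88 mm wide, 18 mm tall, its red lock lever reaching 65 mm from the axis, below 20 mm height; aluminium body 60 mm wide to 60 mm height. Origin: centre of underside; z up along the body's axis. On top a dark eccentric disc (48 mm wide, to 66 mm height) is locked at an unknown, unmeasured turn, new each time; it carries seat and shaft 4 mm off the axis.
- axis_seat (a point): Point on the grinder BODY's axis at the height of the seat's top (80 mm above the grinder's origin). The aluminium seat (24 mm wide) and the shaft in its middle stand 4 mm sideways of this point, in an unknown direction that must be felt for or seen.
- axis_top (a point): Point on the grinder BODY's axis at the height of the shaft's flat top (138 mm above the grinder's origin). The upright, rigid steel shaft is 10 mm in diameter, its top rim chamfered 1 mm wide by 1.5 mm; its axis stands 4 mm sideways of this point, in the same unknown direction.
- axis_catch (a point): Point on the grinder BODY's axis at the height of two brass spring catches on opposite sides of the shaft (5 to 13 mm below its top, springing out to 14.4 mm across at the widest). A part meets them after sliding on 8 to 12 mm and must be pushed over them (about 3 to 10 N, then at most a few N of drag). They keep the parts from lifting off. The seated stack is 42 mm high and ends 3 mm below them.
- spacer_mid (a point): Spacer: blue anodised aluminium ring, outer diameter 34 mm, 16 mm tall, about 30 g. It lies flat, axis (z) upright; through bore 12.5 mm. Origin at its centre, half-way up. Goes on first; home when its underside lies on the seat: centre then 88 mm above the grinder's origin.
- washer_mid (a point): Washer: thick copper-coloured ring, outer diameter 40 mm, 6 mm thick, about 25 g. It lies flat, axis (z) upright; through bore 12.5 mm. Origin at its centre, half-way up. Goes on second; home on the spacer: centre then 99 mm above the grinder's origin.
- bushing_mid (a point): Bushing: black plastic, flange at the bottom 40 mm wide and 5 mm thick, barrel above it 30 mm in diameter, 20 mm tall in all, about 30 g. It lies flat, axis (z) upright; through bore 12.5 mm. Origin at its centre, half-way up. Goes on third, flange down as it lies; home on the washer: centre then 112 mm above the grinder's origin.
- cups: Bystander, leave alone: two white porcelain cups stacked (78 mm wide, 98 mm tall, handles to its +y). Origin: centre of its underside.
- jug: Bystander, leave alone: copper-toned jug (84 mm wide, 105 mm tall, handle to its +x). Origin: centre of its underside.
- jar: Bystander, leave alone: latched glass storage jar (92 mm wide, 112 mm tall). Origin: centre of its underside.
- hopper: Bystander, leave alone: the grinder's taken-off upper housing with its crank (60 mm wide, 113 mm tall, crank to its -x). Origin: centre of its underside.
- tin: Bystander, leave alone: small green tin (48 mm wide, 42 mm tall). Origin: centre of its underside.
- brush: Bystander, leave alone: grey brush lying along its x (150 mm long, 42 mm wide, 20 mm tall). Origin: centre of its underside (of the part that lies on the sill).
- scoop: Bystander, leave alone: wooden-handled steel scoop lying along its x (140 mm long, 52 mm wide, 20 mm tall). Origin: centre of its underside (of the part that lies on the sill).

How it is judged (in metres and radians):
On the way, in this order (a step that is already met when the one before it is completed fails the run):
1. the spacer is home on the shaft and let go (horizontal distance between spacer_mid and grinder below 0.008 m and z of spacer_mid in the frame of grinder between 0.086 and 0.09 m and angle between the z axis of spacer_mid and the z axis of grinder, either way round below 0.1 rad and contact force between the fingers and spacer below 0.2 N), for 0.2 s.
2. the washer is home on the shaft and let go (horizontal distance between washer_mid and grinder below 0.008 m and z of washer_mid in the frame of grinder between 0.097 and 0.101 m and angle between the z axis of washer_mid and the z axis of grinder, either way round below 0.1 rad and contact force between the fingers and washer below 0.2 N), for 0.2 s.
3. the bushing is home on the shaft and let go (horizontal distance between bushing_mid and grinder below 0.008 m and z of bushing_mid in the frame of grinder between 0.11 and 0.114 m and angle between the z axis of bushing_mid and the z axis of grinder, either way round below 0.1 rad and contact force between the fingers and bushing below 0.2 N), for 0.2 s.
At the end, for the whole second after the job is handed in: Spacer, washer and bushing all sit on the shaft in that order from below, each within 2 mm of its home height (centres 88, 99 and 112 mm above the grinder's origin), within 8 mm sideways of the grinder's axis, level within 0.1 rad, at rest and let go (all of step 1 and all of step 2 and all of step 3 and linear speed of each of spacer, washer, bushing below 0.02 m/s); the robot touches nothing.
It fails at once if a part is pressed on the grinder or on another part with more than 25 N (contact force between any of spacer, washer, bushing and grinder above 25 N or contact force between washer and spacer above 25 N or contact force between bushing and washer above 25 N).
It fails at once if a bystander is moved more than 20 mm or tipped more than 0.35 rad (distance of any of cups, jug, jar, hopper, tin, brush, scoop from where it was at the start of the episode above 0.02 m or angle between any of cups, jug, jar, hopper, tin, brush, scoop's own z axis and vertical above 0.35 rad).
It also fails if it takes over 72 s, if anything falls off the work surface, if the arm or the gripper's body presses on something with over 40 N, if the wrist force passes 120 N, or if a joint passes its speed limit or range.

## Working session

There is one attempt and no reset: what is moved stays moved. The work goes in short steps, Python scripts to look and compute and a shell command to move; the robot and the scene stay as the last step left them, time stands still between calls to the robot, and variables do not carry over. Pictures are saved under pics/ and viewed, about 8 in all and at most 12, crops included, and the job is handed in when it is done.

```bash
ls; mkdir -p pics
python3 - <<'E'
from station import bot, optics
import cv2,numpy as np,pickle
s=bot.observe(); print(s)
for n in ["scene","top","wrist"]:
    f=optics.grab_frame(n); pickle.dump(f,open(f'pics/{n}0.pkl','wb')); cv2.imwrite(f'pics/{n}0.png',f['color'])
    print(n,f['fx'],f['fy'],f['cx'],f['cy'],f['eye'],f['orientation'],[k for k in f])
E
```

```text
pics
{'t': 0.0, 'qpos': array([ 1.15600517e+00,  2.76583656e-01,  1.50610440e+00, -6.62525449e-06,
        1.36068770e+00, -1.20994316e-01]), 'qvel': array([ 0.00093576,  0.00073773, -0.00060381,  0.00164224, -0.0012654 ,
        0.00148168]), 'effort': array([-1.44688031e-03, -4.04594100e+01, -2.37224579e+01,  7.02462369e-02,
        3.44383449e-02, -1.44346659e-04]), 'tool_pos': array([166.43377222, 550.17292708, 403.82234134]), 'orientation': array([-2.32869593e-04,  1.46369923e-01,  9.89229524e-01, -8.60606534e-04]), 'force': array([-0.14305899, -0.16975497,  0.74699132]), 'moment': array([-0.00248006, -0.02930466, -0.01588619]), 'opening': 94.26553489654005}
scene 495.30192888017007 495.30192888017007 285.4908519636193 218.064292403618 [1327.68644672 -162.29791434 1148.36297526] [0.74021212 0.24605076 0.20758225 0.59030048] ['color', 'z_map', 'fx', 'fy', 'cx', 'cy', 'eye', 'orientation']
top 383.25096772106497 383.25096772106497 277.91748197553494 210.64716127465658 [ 392.86924869   -2.93794166 1252.57651516] [ 0.70757407  0.0397803  -0.04717389 -0.70393969] ['color', 'z_map', 'fx', 'fy', 'cx', 'cy', 'eye', 'orientation']
wrist 325.19226210127806 325.19226210127806 277.52168195660033 205.0683535300895 [ 96.00709465 570.17421297 384.91131089] [ 0.7969124  -0.10066961 -0.07360666  0.59108233] ['color', 'z_map', 'fx', 'fy', 'cx', 'cy', 'eye', 'orientation']
```

View pics/top0.png

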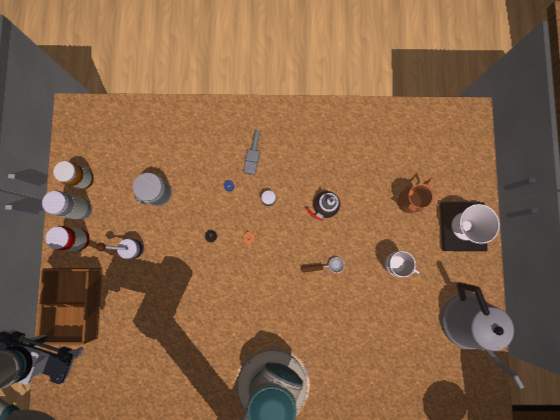

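View pics/scene0.png

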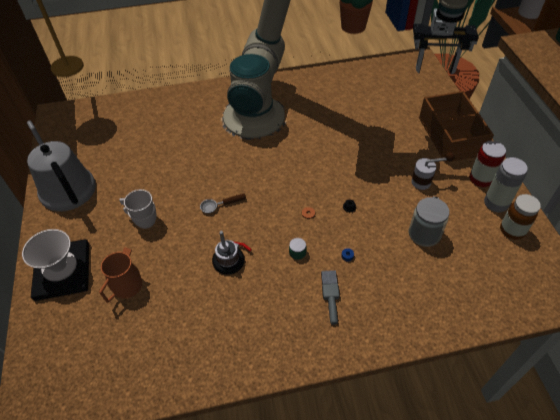

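The top view shows the spacer at about (229,185), washer (249,238), bushing (211,236) and grinder (327,204), with its red lever to the lower left. In the scene view they are at (348,254), (308,212), (350,205) and (228,255). The tin at (268,198) stands between the spacer and the grinder.

```bash
cat > h.py <<'E'
import numpy as np,cv2,pickle
from scipy.spatial.transform import Rotation as R
def rot(q): return R.from_quat([q[1],q[2],q[3],q[0]]).as_matrix()
def ray(f,u,v,fish=False):
    x=(u-f['cx'])/f['fx'];y=(v-f['cy'])/f['fy']
    if fish:
        r=np.hypot(x,y)+1e-12; s=np.sin(r)/r; d=np.array([x*s,-y*s,-np.cos(r)])
    else: d=np.array([x,-y,-1.])
    return np.array(f['eye']),rot(f['orientation'])@d
def onplane(f,u,v,z,fish=False):
    e,d=ray(f,u,v,fish); return e+d*(z-e[2])/d[2]
def proj(f,p,fish=False):
    c=rot(f['orientation']).T@(np.array(p)-f['eye']); x,y,z=c[0],-c[1],-c[2]
    if fish:
        r=np.hypot(x,y);t=np.arctan2(r,z);x,y=x/r*t,y/r*t
    else: x,y=x/z,y/z
    return f['cx']+f['fx']*x,f['cy']+f['fy']*y
def blobs(f,lo,hi,box=None,amin=8):
    hsv=cv2.cvtColor(f['color'],cv2.COLOR_BGR2HSV); m=cv2.inRange(hsv,np.array(lo),np.array(hi))
    if box:
        k=np.zeros_like(m);k[box[1]:box[3],box[0]:box[2]]=255;m&=k
    n,l,s,c=cv2.connectedComponentsWithStats(m)
    return [(s[i,4],c[i],s[i,:4]) for i in range(1,n) if s[i,4]>=amin]
E
python3 - <<'E'
from h import *
T=pickle.load(open('pics/top0.pkl','rb'));S=pickle.load(open('pics/scene0.pkl','rb'))
big=[]
for f,b in((T,[(229,185),(249,238),(211,236),(327,204)]),(S,[(348,254),(308,212),(350,205),(228,250)])):
    big.append(np.hstack([cv2.resize(f['color'][v-25:v+25,u-25:u+25],(200,200),interpolation=cv2.INTER_CUBIC) for u,v in b]))
cv2.imwrite('pics/crops.png',np.vstack(big))
for n,f,boxes in(('T',T,[(215,170,243,200),(235,225,262,250),(198,224,224,248)]),('S',S,[(335,242,362,267),(296,202,320,222),(338,195,362,217)])):
    for nm,b,lo,hi,z in zip('swb',boxes,[(105,120,40),(3,150,110),(0,0,0)],[(130,255,255),(14,255,255),(180,255,45)],[16,6,20]):
        for a,c,s in blobs(f,lo,hi,b): print(n,nm,a,c,s,onplane(f,*c,z)[:2],f['z_map'][int(c[1]),int(c[0])])
    print(n,'lever',[(a,c,onplane(f,*c,15)[:2]) for a,c,s in blobs(f,(0,170,90),(4,255,255),(300,195,330,225) if n=='T' else (215,225,260,260))])
for f,c in((T,(327,204)),):
    e,d=ray(f,0,0)
    vs,us=np.mgrid[185:222,308:345]
    e=np.array(f['eye']);Rm=rot(f['orientation'])
    zz=f['z_map'][vs,us]; P=np.stack([(us-f['cx'])/f['fx']*zz,-(vs-f['cy'])/f['fy']*zz,-zz],-1)@Rm.T+e
    for a,b in((8,22),(50,63),(63,70),(76,84),(130,142)):
        m=(P[...,2]>a)&(P[...,2]<b)&(zz>0)
        if m.any(): q=P[m];print(a,b,m.sum(),q.mean(0),(q.max(0)+q.min(0))/2,np.ptp(q,axis=0))
E
```

```text
T s 59 [228.62711864 185.38983051] [224 181  10  10] [628.20926894 146.1803204 ] 1268.2695
T w 115 [248.51304348 237.53043478] [243 232  12  12] [458.57606715  79.42759817] 1255.1111
T b 49 [210.63265306 235.55102041] [206 231  10  11] [463.56853521 200.05057583] 1250.9968
T lever [(np.int32(37), array([312.7027027 , 213.97297297]), array([ 535.71996742, -128.79086193]))]
S s 96 [347.35416667 253.67708333] [342 249  12  10] [632.0306286  145.56532504] 1360.7262
S w 149 [307.38255034 211.41610738] [296 204  22  17] [456.96003367  77.39067819] 1459.67
S b 126 [349.22222222 205.78571429] [343 200  13  12] [475.37783978 198.42299645] 1447.5703
S lever [(np.int32(36), array([244.13888889, 245.61111111]), array([ 540.74548695, -124.4242422 ]))]
8 22 302 [ 558.30062807 -159.67091695   16.3523101 ] [ 565.67131568 -164.62974548   15.60773964] [ 93.67557234 102.86386661  12.44163334]
50 63 132 [ 567.44230135 -171.00040089   58.78351787] [ 569.31580994 -173.1427887    56.76316355] [57.54523765 57.37263207 12.41609763]
63 70 98 [ 567.98387947 -168.36649892   65.83578353] [ 571.12633002 -171.81988117   66.40132251] [44.93286965 44.7458056   6.70982212]
76 84 31 [ 568.84947724 -175.35630522   79.42669695] [ 570.49353206 -177.85308344   79.51442464] [21.92192035 21.92760992  6.48344718]
130 142 9 [ 569.59598961 -176.81435602  135.83101997] [ 569.89297729 -177.09723275  135.31529793] [6.91145864 6.38496084 8.72623928]
```

View pics/crops.png

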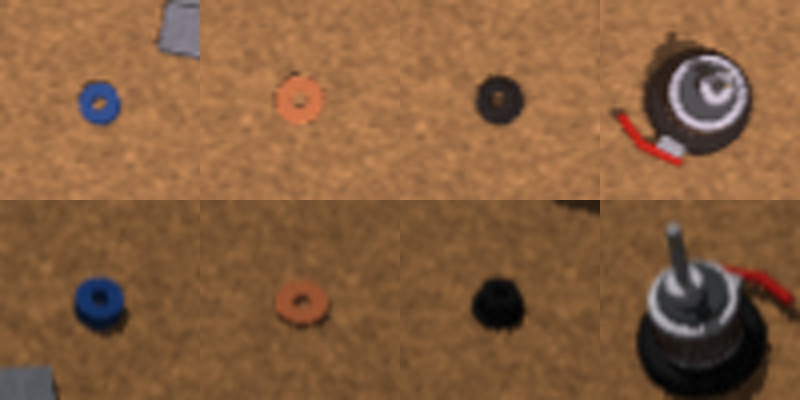

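```bash
python3 -m creep '[[[0,0,-8.41,0,0,0,1],[0,0,-8.42,0,0,0,1],[0,0,0,-29,-25,0,0.7],[0,0,0,-29,-25,0,0.7],[0,0,0,-29,-25,5,0.7],[0,0,0,-29,-25,5,0.7],[0,0,0,-29,-25,5,0.7],[0,0,0,-29,-25,5,0.7]]]' 20
python3 -m creep '[[[0,0,0,-29,-25,10,0.7],[0,0,0,-29,-25,10,0.7],[0,0,0,-29,-25,10,0.7],[0,0,0,-29,-25,10,0.7],[0,0,0,-29,-25,10,0.7],[0,0,0,-29,-25,10,0.7],[0,0,0,-29,-26,0,0.7],[0,0,0,-29,-26,0,0.7]]]'
python3 -m creep '[[[0,0,0,-29,-26,0,0.7],[0,0,0,-28,-26,0,0.7],[0,0,0,0,0,0,0.7]]]'
python3 - <<'E'
from station import bot, optics
from h import *
s=bot.observe();print({k:np.round(s[k],4) for k in s})
f=optics.grab_frame('wrist');pickle.dump(f,open('pics/w1.pkl','wb'));cv2.imwrite('pics/w1.png',f['color'])
print(f['eye'],f['orientation'])
for z in (16,0):
  for a,c,st in blobs(f,(105,120,40),(130,255,255),None,100): print(a,c,st,onplane(f,*c,z,True)[:2])
E
```

```text
t: 0.95
tool_pos: [341.4, 399.2, 384.3]
orientation: [-0.0, -0.0, 1.0, -0.0]
force: [-0.3, 0.1, 0.8]
opening: 65.7
t: 1.75
tool_pos: [573.4, 197.1, 323.8]
orientation: [-0.001, 0.0, 1.0, -0.0]
force: [0.1, 0.7, 0.2]
opening: 65.6
t: 2.05
tool_pos: [632.8, 143.0, 323.9]
orientation: [0.001, 0.002, 1.0, -0.001]
force: [-0.5, 0.0, -0.6]
opening: 65.7
{'t': np.float64(2.05), 'qpos': array([ 0.1156,  0.4352,  1.4635, -0.002 ,  1.2409, -1.4505]), 'qvel': array([ 0.0505, -0.0299,  0.0591,  0.0554,  0.0363,  0.0289]), 'effort': array([ -0.9059, -47.7224, -22.9941,  -0.2393,  -0.0645,  -0.1789]), 'tool_pos': array([632.7847, 142.9921, 323.8711]), 'orientation': array([ 1.1e-03,  2.0e-03,  1.0e+00, -8.0e-04]), 'force': array([-0.5396,  0.0396, -0.6312]), 'moment': array([-0.0071, -0.0098,  0.0046]), 'opening': np.float64(65.6814)}
[559.32952885 142.53181232 304.70603398] [ 0.70313092 -0.08987785 -0.08812282  0.69983088]
```

View pics/w1.png

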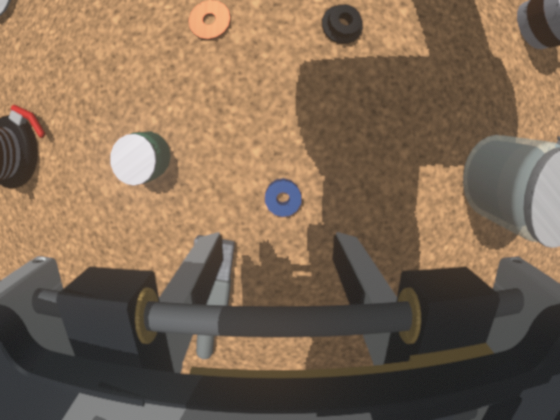

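The wrist view shows the spacer at (283,198), nearly under the fingers, the washer at (209,18) and the bushing at (343,23). The tin is at (140,158), well left of the spacer.

Run:
```python
from h import *
f=pickle.load(open('pics/w1.pkl','rb'))
hsv=cv2.cvtColor(f['color'],cv2.COLOR_BGR2HSV);print(hsv[188,283],hsv[198,270],hsv[20,198],hsv[35,343])
for nm,lo,hi,box,zs in(('s',(100,80,20),(135,255,255),(255,170,315,225),(16,8)),('w',(3,150,110),(14,255,255),(180,0,240,45),(6,)),('b',(0,0,0),(180,255,50),(315,0,370,50),(20,10))):
    for a,c,st in blobs(f,lo,hi,box,150): 
        # filled contour centre
        print(nm,a,c,st,[onplane(f,*c,z,True)[:2].round(1) for z in zs])
for w in((629,146,16),(458,79,6),(464,200,20)): print(proj(f,w,True))
```

```text
[112 112 155] [112 112 157] [ 13 119 242] [12 85 51]
s 822 [282.80900243 197.68491484] [266 180  35  36] [array([626.9, 146.5]), array([628.7, 146.6])]
(np.float64(282.2888400484651), np.float64(199.97416990919135))
(np.float64(209.24575841748015), np.float64(19.57556010445103))
(np.float64(342.599815646607), np.float64(19.939153160661363))
```

```bash
python3 -m creep '[[[0,0,0,2,0,20,0.7],[0,0,0,0,0,30,0.7],[0,0,0,0,0,30,0.7],[0,0,0,0,0,25,0.7],[0,0,0,0,0,12,0.7],[0,0,0,0,0,5,0.7],[0,0,0,0,0,0,0.7],[0,0,0,0,0,0,0.7]]]' 30
python3 -m creep '[[[0,0,0,0,0,0,0.2],[0,0,0,0,0,0,0.2],[0,0,0,0,0,0,0.2],[0,0,0,0,0,0,0.2],[0,0,0,0,0,0,0.2],[0,0,0,0,0,0,0.2]]]' 30
```

```text
t: 2.9
tool_pos: [627.9, 146.7, 203.9]
orientation: [0.001, -0.0, 1.0, 0.0]
force: [1.2, 0.4, 0.9]
opening: 65.5
t: 3.5
tool_pos: [627.6, 146.3, 202.9]
orientation: [0.0, 0.0, 1.0, 0.0]
force: [-0.1, 1.2, 2.3]
opening: 32.9
```

```bash
python3 -m creep '[[[0,0,0,0,0,-25,0.2],[0,0,0,0,0,-40,0.2],[0,0,0,0,-10,-40,0.2],[0,0,0,5,-20,-40,0.2],[0,0,0,5,-30,-30,0.2],[0,0,0,5,-35,0,0.2],[0,0,0,5,-35,0,0.2],[0,0,0,5,-35,0,0.2]]]'
python3 -m creep '[[[0,0,0,5,-35,0,0.2],[0,0,0,5,-35,0,0.2],[0,0,0,7,-35,0,0.2],[0,0,0,8,-30,0,0.2],[0,0,0,8,-23.4,0,0.2],[0,0,0,4.5,0,0,0.2],[0,0,0,0,0,0,0.2],[0,0,0,0,0,0,0.2]]]'
python3 - <<'E'
from station import bot, optics
from h import *
f=optics.grab_frame('wrist');s=bot.observe();print(s['tool_pos'],s['force'],s['opening'],f['eye'])
pickle.dump((f,s['tool_pos']),open('pics/w2.pkl','wb'));cv2.imwrite('pics/w2.png',cv2.resize(f['color'][120:420,130:430],(600,600),interpolation=cv2.INTER_CUBIC))
for z in(2,60,66,80,138):
  for d in((0,0),(0,-4)): print(z,d,np.round(proj(f,(569.5+d[0],-172.5+d[1],z),True),1))
E
```

```text
t: 4.3
tool_pos: [602.0, -19.8, 378.0]
orientation: [0.0, -0.0, 1.0, -0.0]
force: [0.9, -0.7, -0.8]
opening: 32.9
t: 5.1
tool_pos: [565.0, -176.2, 377.6]
orientation: [0.0, -0.0, 1.0, 0.0]
force: [0.7, -0.1, -0.7]
opening: 33.3
[ 565.17912983 -176.02008415  377.64323162] [ 0.36105819  0.32901416 -0.6558617 ] 32.490563161832924 [ 491.54404873 -176.90760603  358.57739979]
2 (0, 0) [281.3 193.7]
2 (0, -4) [277.7 193.7]
60 (0, 0) [282.  206.7]
60 (0, -4) [277.8 206.7]
66 (0, 0) [282.1 208.3]
66 (0, -4) [277.8 208.3]
80 (0, 0) [282.3 212.4]
80 (0, -4) [277.8 212.4]
138 (0, 0) [283.5 234.1]
138 (0, -4) [277.9 234.1]
```

View pics/w2.png

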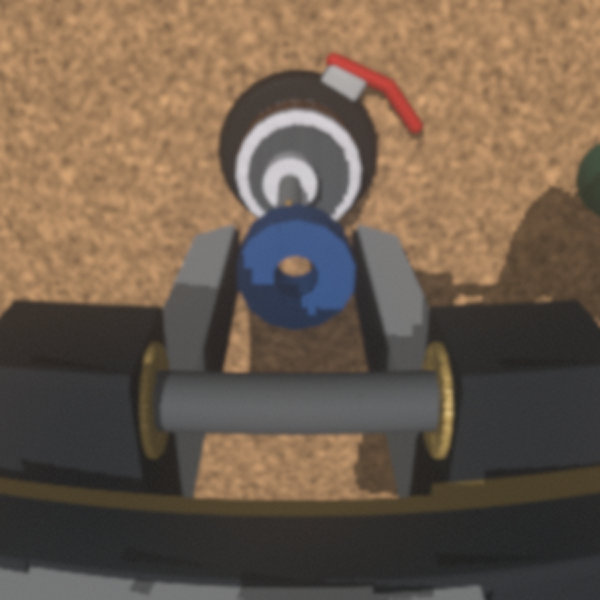

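The crop shows the blue spacer held at full-image (278,252) and hiding the shaft top. The bright seat ring, at about (275,211), lies left (-y) of the body ring at about (279,205). I'll move 50 mm further out in x so the camera sees the shaft top.

```bash
python3 -m creep '[[[0,0,0,-25,0,0,0.2],[0,0,0,-30,0,0,0.2],[0,0,0,0,0,0,0.2],[0,0,0,0,0,0,0.2],[0,0,0,0,0,0,0.2]]]'
python3 - <<'E'
from station import bot, optics
from h import *
f=optics.grab_frame('wrist');s=bot.observe();print(s['tool_pos'],s['force'],s['opening'],f['eye'])
pickle.dump((f,s['tool_pos']),open('pics/w3.pkl','wb'));cv2.imwrite('pics/w3.png',cv2.resize(f['color'][80:290,190:370],(720,840)[::1],interpolation=cv2.INTER_CUBIC)[:600])
for z in(2,60,66,80,138):
  for d in((0,0),(0,-4)): print(z,d,np.round(proj(f,(569.5+d[0],-172.5+d[1],z),True),1))
E
```

```text
t: 5.65
tool_pos: [619.5, -176.2, 377.5]
orientation: [-0.001, -0.0, 1.0, 0.0]
force: [0.1, 0.9, 0.3]
opening: 32.9
[ 619.35638279 -176.4323337   377.63676281] [-0.64496346  0.11982609 -0.84890269] 32.98337319674342 [ 545.97506424 -176.99843246  358.5101375 ]
2 (0, 0) [281.6 145.5]
2 (0, -4) [277.9 145.5]
60 (0, 0) [282.4 149.7]
60 (0, -4) [278.  149.7]
66 (0, 0) [282.5 150.2]
66 (0, -4) [278.  150.2]
80 (0, 0) [282.7 151.5]
80 (0, -4) [278.  151.5]
138 (0, 0) [284.1 158.7]
138 (0, -4) [278.2 158.7]
```

View pics/w3.png

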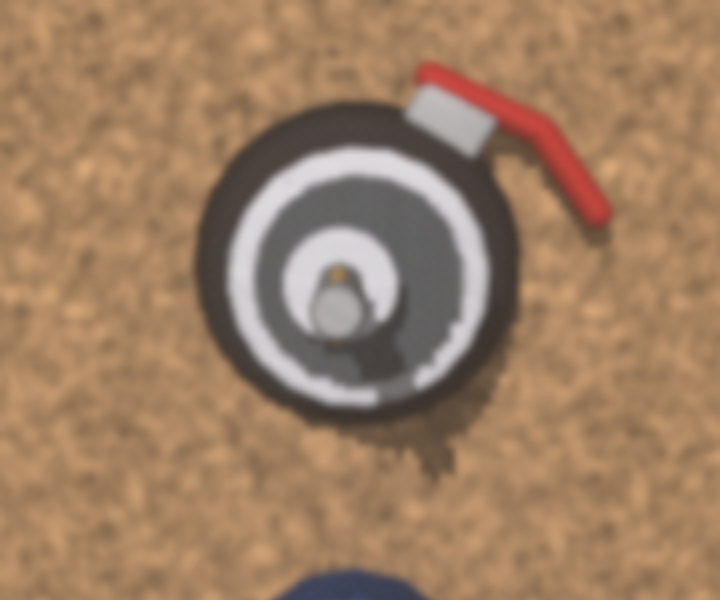

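In this view the shaft top is at crop (338,310), which is full-image (274.5,157.5). The body ring centre is at (279.5,149.2) and the seat at (275,150), so the shaft stands on the body's -y side. I'll measure the held spacer with the same camera to cancel its bias.

Run:
```python
from h import *
for n in('w2','w3'):
    f,tp=pickle.load(open(f'pics/{n}.pkl','rb'))
    hsv=cv2.cvtColor(f['color'],cv2.COLOR_BGR2HSV);m=cv2.inRange(hsv,(100,80,20),(135,255,255));m[:200]=0
    c=max(cv2.findContours(m,0,1)[0],key=cv2.contourArea);x,y,w,h=cv2.boundingRect(c);print(n,x,y,x+w,y+h)
    a=np.linspace(0,2*np.pi,90)
    zb=tp[2]-202.9
    P=np.array([proj(f,(tp[0]+17*np.cos(t),tp[1]+17*np.sin(t),zb+k),True) for t in a for k in(0,16)])
    print('pred',P.min(0),P.max(0)); print(tp-f['eye'])
# shaft/ring fits in w3
f,tp=pickle.load(open('pics/w3.pkl','rb'))
hsv=cv2.cvtColor(f['color'],cv2.COLOR_BGR2HSV);m=cv2.inRange(hsv,(0,0,190),(180,60,255));m[230:]=0
n,l,s,c=cv2.connectedComponentsWithStats(m)
for i in range(1,n):
    if s[i,4]>60:
        p=max(cv2.findContours((l==i).astype(np.uint8),0,1)[0],key=cv2.contourArea)
        hull=cv2.convexHull(p); e=cv2.minEnclosingCircle(p);print(s[i],e,[onplane(f,*e[0],z,True).round(1)[:2] for z in(60,80)])
print('shaft',onplane(f,274.5,157.5,138,True))
```

```text
w2 250 223 308 284
pred [248.74186707 220.86716478] [309.18143914 284.6869168 ]
[73.6350811   0.88752188 19.06583183]
w3 251 228 308 283
pred [248.20528869 220.93997329] [308.69799162 284.80768743]
[73.38131855  0.56609877 19.1266253 ]
[35  0 32  8 80] ((50.5, 0.0), 15.500100135803223) [array([ 385.1, -431. ]), array([ 395.9, -414. ])]
[248 118  63  62 709] ((279.14288330078125, 148.4121856689453), 31.410852432250977) [array([ 568.3, -175.4]), array([ 566.8, -175.6])]
[262 138  27  23 302] ((274.6486511230469, 150.7567596435547), 13.466529846191406) [array([ 570.5, -179.6]), array([ 568.8, -179.4])]
[438 150  18  24 184] ((447.0, 161.5), 14.009025573730469) [array([576.3,  -5.3]), array([574.3, -16.8])]
shaft [ 568.68927731 -179.00169591  138.        ]
```

```bash
python3 -m creep '[[[0,0,0,20,-2.5,0,0.2],[0,0,0,20,0,0,0.2],[0,0,0,10.6,0,10,0.2],[0,0,0,0,0,14,0.2],[0,0,0,0,0,8,0.2],[0,0,0,0,0,0,0.2],[0,0,0,0,0,0,0.2],[0,0,0,0,0,0,0.2]]]'
python3 -m creep '[[[0,0,0,0,0,1,0.2],[0,0,0,0,0,1,0.2],[0,0,0,0,0,1,0.2],[0,0,0,0,0,1,0.2],[0,0,0,0,0,0,0.2]]]'
python3 -m creep '[[[0,0,0,0,0,1,0.2],[0,0,0,0,0,1,0.2],[0,0,0,0,0,0,0.2]]]'
```

```text
t: 6.5
tool_pos: [569.7, -179.6, 346.2]
orientation: [0.001, -0.0, 1.0, -0.0]
force: [0.3, -0.6, 0.1]
opening: 32.9
t: 7.0
tool_pos: [569.3, -179.5, 341.4]
orientation: [-0.0, 0.0, 1.0, 0.0]
force: [-0.8, -0.6, -0.9]
opening: 32.8
t: 7.3
tool_pos: [569.3, -179.5, 339.5]
orientation: [-0.0, 0.0, 1.0, 0.0]
force: [-0.3, 0.8, -0.5]
opening: 33.0
```

```bash
python3 -m creep '[[[0,0,0,0,0,1,0.2],[0,0,0,0,0,1,0.2],[0,0,0,0,0,0,0.2]]]'
python3 -m creep '[[[0,0,0,0,0,1,0.2],[0,0,0,0,0,1,0.2],[0,0,0,0,0,0,0.2]]]'
```

```text
t: 7.6
tool_pos: [569.3, -179.5, 337.5]
orientation: [-0.0, 0.0, 1.0, 0.0]
force: [0.1, 0.0, -0.5]
opening: 32.9
t: 7.9
tool_pos: [569.3, -179.5, 335.5]
orientation: [-0.0, 0.0, 1.0, 0.0]
force: [0.1, -0.6, 0.9]
opening: 33.3
```

Five millimetres past the shaft top with no force, so the spacer is on the shaft. Next I'll push it over the catches.

```bash
python3 -m creep '[[[0,0,0,0,0,1,0.2],[0,0,0,0,0,1,0.2],[0,0,0,0,0,1,0.2]]]'
python3 -m creep '[[[0,0,0,0,0,1,0.2],[0,0,0,0,0,1,0.2],[0,0,0,0,0,1,0.2]]]'
python3 -m creep '[[[0,0,0,0,0,1,0.2],[0,0,0,0,0,1,0.2],[0,0,0,0,0,1,0.2]]]'
```

```text
t: 8.2
tool_pos: [569.4, -179.5, 332.6]
orientation: [-0.0, 0.0, 1.0, 0.0]
force: [-0.3, -0.8, -0.2]
opening: 32.8
t: 8.5
tool_pos: [569.3, -179.5, 330.2]
orientation: [0.0, 0.0, 1.0, -0.0]
force: [-2.6, 0.7, 5.9]
opening: 33.1
t: 8.8
tool_pos: [569.2, -179.3, 326.7]
orientation: [-0.0, 0.0, 1.0, 0.0]
force: [-2.2, 0.4, 3.9]
opening: 32.9
```

```bash
python3 -m creep '[[[0,0,0,0,0,1,0.2],[0,0,0,0,0,1,0.2],[0,0,0,0,0,2,0.2],[0,0,0,0,0,2,0.2],[0,0,0,0,0,2,0.2]]]'
python3 -m creep '[[[0,0,0,0,0,2,0.2],[0,0,0,0,0,3,0.2],[0,0,0,0,0,3,0.2],[0,0,0,0,0,3,0.2],[0,0,0,0,0,3,0.2],[0,0,0,0,0,3,0.2]]]'
python3 -m creep '[[[0,0,0,0,0,3,0.2],[0,0,0,0,0,3,0.2],[0,0,0,0,0,3,0.2],[0,0,0,0,0,3,0.2],[0,0,0,0,0,2,0.2],[0,0,0,0,0,0,0.2]]]'
```

```text
t: 9.3
tool_pos: [569.3, -179.5, 318.4]
orientation: [-0.0, 0.0, 1.0, 0.0]
force: [-1.6, 1.9, 3.0]
opening: 33.1
t: 9.9
tool_pos: [569.6, -179.7, 301.2]
orientation: [0.0, 0.0, 1.0, -0.0]
force: [-0.4, -0.3, -0.7]
opening: 32.9
t: 10.5
tool_pos: [569.3, -179.5, 287.3]
orientation: [-0.0, 0.0, 1.0, 0.0]
force: [-0.1, -0.7, 0.1]
opening: 32.9
```

```bash
python3 -m creep '[[[0,0,0,0,0,1,0.2],[0,0,0,0,0,1,0.2],[0,0,0,0,0,1,0.2],[0,0,0,0,0,0,0.2]]]'
python3 -m creep '[[[0,0,0,0,0,1,0.2],[0,0,0,0,0,0,0.2]]]'
python3 -m creep '[[[0,0,0,0,0,1,0.2],[0,0,0,0,0,0,0.2]]]'
```

```text
t: 10.9
tool_pos: [569.3, -179.5, 284.5]
orientation: [-0.0, 0.0, 1.0, 0.0]
force: [-0.2, 0.5, -0.5]
opening: 32.9
t: 11.1
tool_pos: [569.3, -179.5, 283.5]
orientation: [-0.0, -0.0, 1.0, 0.0]
force: [-0.4, -0.7, -0.4]
opening: 32.9
t: 11.3
tool_pos: [569.4, -179.6, 282.9]
orientation: [0.0, 0.0, 1.0, -0.0]
force: [0.1, 0.1, 0.7]
opening: 32.7
```

```bash
python3 -m creep '[[[0,0,0,0,0,0.6,0.2],[0,0,0,0,0,0,0.2]]]'
python3 -m creep '[[[0,0,0,0,0,0.6,0.2],[0,0,0,0,0,0,0.2]]]'
```

```text
t: 11.5
tool_pos: [569.4, -179.6, 282.9]
orientation: [0.0, 0.0, 1.0, -0.0]
force: [-1.6, 0.3, 4.6]
opening: 32.9
t: 11.7
tool_pos: [569.4, -179.5, 282.8]
orientation: [0.0, -0.0, 1.0, -0.0]
force: [-2.3, 1.4, 8.1]
opening: 33.3
```

```bash
python3 -m creep '[[[0,0,0,0,0,-1,0.6],[0,0,0,0,0,0,0.6],[0,0,0,0,0,0,0.6],[0,0,0,0,0,-5,0.6]]]'
python3 - <<'E'
from station import bot, optics
from h import *
f=optics.grab_frame('wrist');s=bot.observe();pickle.dump((f,s['tool_pos']),open('pics/w4.pkl','wb'))
hsv=cv2.cvtColor(f['color'],cv2.COLOR_BGR2HSV);m=cv2.inRange(hsv,(100,80,20),(135,255,255))
c=max(cv2.findContours(m,0,1)[0],key=cv2.contourArea);x,y,w,h=cv2.boundingRect(c);print(x,y,x+w,y+h)
for X,Y in((569.5,-179.5),(569.5,-178.5)):
  P=np.array([proj(f,(X+17*np.cos(t),Y+17*np.sin(t),80+k),True) for t in np.linspace(0,6.28,90) for k in(0,16)]);print(P.min(0),P.max(0))
E
python3 -m creep '[[[0,0,0,0,0,-20,0.6],[0,0,0,0,0,-30,0.6],[0,0,0,0,0,-25,0.6],[0,0,0,6,15,-5,0.6],[0,0,0,13,30,0,0.6],[0,0,0,15,35,0,0.6],[0,0,0,15,35,0,0.6],[0,0,0,15,35,0,0.6]]]'
python3 -m creep '[[[0,0,0,15,35,0,0.6],[0,0,0,15,35,12,0.6],[0,0,0,12,25,15,0.6],[0,0,0,5,13.5,15,0.6],[0,0,0,0,0,0,0.6],[0,0,0,0,0,0,0.6]]]'
python3 - <<'E'
from station import bot, optics
from h import *
f=optics.grab_frame('wrist');s=bot.observe();print(s['tool_pos'],s['force'],s['opening'])
pickle.dump((f,s['tool_pos']),open('pics/w5.pkl','wb'));cv2.imwrite('pics/w5.png',f['color'])
for a,c,st in blobs(f,(3,100,110),(14,255,255),(220,150,340,240),60): print(a,c,st)
E
```

```text
t: 12.1
tool_pos: [569.1, -179.4, 286.6]
orientation: [-0.001, 0.0, 1.0, 0.001]
force: [-1.0, -0.2, -0.5]
opening: 56.0
249 223 307 280
[248.84471833 220.10409687] [308.07850377 282.69444926]
[250.58172425 220.10214879] [309.81161388 282.69111649]
t: 12.95
tool_pos: [503.6, -27.5, 366.3]
orientation: [-0.001, 0.0, 1.0, 0.001]
force: [0.1, -0.6, 0.2]
opening: 56.7
t: 13.55
tool_pos: [457.9, 79.3, 325.1]
orientation: [-0.001, -0.001, 1.0, -0.0]
force: [-0.2, 0.1, -0.1]
opening: 56.6
[458.50164366  78.83649567 325.63904198] [ 0.43215929 -0.28688932  0.25120349] 56.184683544151255
1877 [277.68193926 200.42408098] [245 161  68  75]
82 [327.17073171 209.35365854] [319 193  15  34]
```

View pics/w5.png

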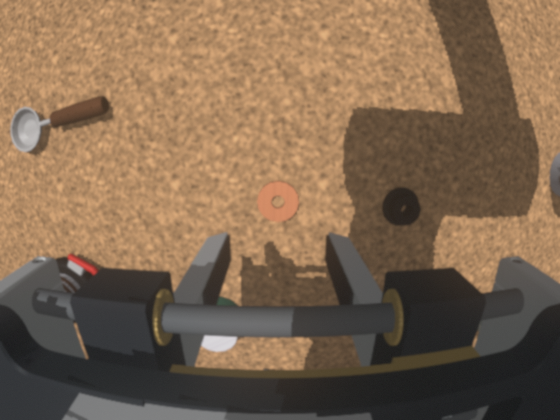

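The wrist view shows the washer at (278,201), the bushing in shadow at (401,206), and the tin below the left finger.

Run:
```python
from h import *
f,tp=pickle.load(open('pics/w5.pkl','rb'))
hsv=cv2.cvtColor(f['color'],cv2.COLOR_BGR2HSV).astype(int)
m=(((hsv[...,0]<11)&(hsv[...,1]>115)&(hsv[...,2]>150))*255).astype(np.uint8)
m=cv2.morphologyEx(m,cv2.MORPH_OPEN,np.ones((5,5),np.uint8));m[:165]=0;m[235:]=0;m[:,:240]=0;m[:,320:]=0
c=max(cv2.findContours(m,0,1)[0],key=cv2.contourArea);print(cv2.boundingRect(c),cv2.minEnclosingCircle(c))
u,v=cv2.minEnclosingCircle(c)[0]
print('w',onplane(f,u,v,6,True),onplane(f,278.5,201.5,6,True),tp)
g=f['color'][180:235,370:435].max(2);m2=((g<40)*255).astype(np.uint8)
c=max(cv2.findContours(m2,0,1)[0],key=cv2.contourArea);x,y,w,h=cv2.boundingRect(c);print(x+370,y+180,w,h)
print('b',onplane(f,x+370+w/2-.5,y+180+h/2-.5,5,True),[np.round(proj(f,(464,200,z),True),1) for z in (5,20)])
```

```text
(288, 203, 9, 10) ((292.0, 207.5), 6.020897388458252)
w [463.12002937  92.18307435   6.        ] [457.23338001  79.28491308   6.        ] [458.50164366  78.83649567 325.63904198]Traceback (most recent call last):
  File "<stdin>", line 10, in <module>
ValueError: max() iterable argument is empty
```

```bash
python3 -m creep '[[[0,0,0,0.7,0,20,0.6],[0,0,0,0,0,30,0.6],[0,0,0,0,0,30,0.6],[0,0,0,0,0,25,0.6],[0,0,0,0,0,12,0.6],[0,0,0,0,0,5,0.6],[0,0,0,0,0,3,0.6],[0,0,0,0,0,0,0.6]]]'
python3 -m creep '[[[0,0,0,0,0,0,0.3],[0,0,0,0,0,0,0.3],[0,0,0,0,0,0,0.3],[0,0,0,0,0,0,0.3],[0,0,0,0,0,0,0.3]]]' 35
```

```text
t: 14.4
tool_pos: [458.3, 78.6, 200.9]
orientation: [0.001, 0.0, 1.0, 0.0]
force: [-0.4, 0.2, -0.8]
opening: 56.3
t: 14.9
tool_pos: [458.0, 79.0, 201.0]
orientation: [0.001, -0.0, 1.0, 0.0]
force: [-0.1, -0.5, 5.8]
opening: 38.6
```

```bash
python3 -m creep '[[[0,0,0,0,0,-20,0.3],[0,0,0,0,0,-40,0.3],[0,0,0,0,0,-40,0.3],[0,0,0,-6,-15,-40,0.3],[0,0,0,-13,-30,-25,0.3],[0,0,0,-15,-35,0,0.3],[0,0,0,-15,-35,0,0.3],[0,0,0,-15,-35,0,0.3]]]'
python3 -m creep '[[[0,0,0,-15,-35,0,0.3],[0,0,0,-15,-35,0,0.3],[0,0,0,-12.5,-25,0,0.3],[0,0,0,-5,-13.5,0,0.3],[0,0,0,0,0,0,0.3],[0,0,0,0,0,0,0.3],[0,0,0,0,0,0,0.3]]]'
python3 - <<'E'
from station import bot, optics
from h import *
f=optics.grab_frame('wrist');s=bot.observe();tp=s['tool_pos'];print(tp,s['force'],s['opening'])
pickle.dump((f,tp),open('pics/w6.pkl','wb'));cv2.imwrite('pics/w6.png',cv2.resize(f['color'][140:340,200:360],(640,800))[:600])
P=np.array([proj(f,(tp[0]+20*np.cos(t),tp[1]+20*np.sin(t),tp[2]-201+k),True) for t in np.linspace(0,6.28,90) for k in(0,6)]);print(P.min(0),P.max(0),(P.min(0)-[200,140])*4,(P.max(0)-[200,140])*4)
print(proj(f,(569.4,-179.5,138),True))
E
```

```text
t: 15.7
tool_pos: [521.8, -72.2, 365.6]
orientation: [0.0, -0.0, 1.0, 0.0]
force: [-0.1, 1.0, -0.4]
opening: 38.4
t: 16.4
tool_pos: [568.6, -178.1, 365.4]
orientation: [-0.0, -0.001, 1.0, 0.001]
force: [-0.1, 0.3, 0.1]
opening: 38.4
[ 568.63046409 -178.09872228  365.59948992] [ 0.07335133  0.10881112 -0.27992305] 38.35073648376018
[244.43540418 217.16496373] [312.68824236 282.99087527] [177.74161674 308.65985493] [450.75296946 571.96350108]
(np.float64(276.3240900398327), np.float64(235.38106666988418))
```

View pics/w6.png

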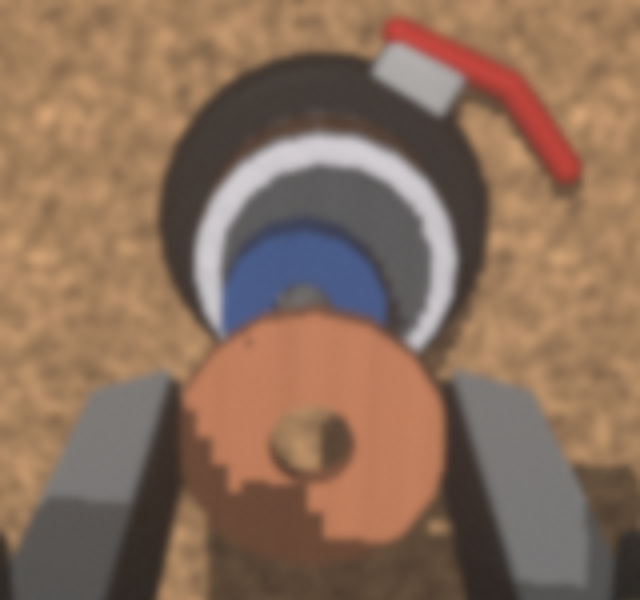

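The washer is held centred between the fingers, its hole at crop (311,443). The spacer sits level on the seat behind it at crop (305,290), and the shaft tip is just visible at (303,297).

```bash
python3 -m creep '[[[0,0,0,-1,-1.4,6,0.3],[0,0,0,0,0,10,0.3],[0,0,0,0,0,6,0.3],[0,0,0,0,0,0,0.3],[0,0,0,0,0,0,0.3]]]'
python3 -m creep '[[[0,0,0,0,0,1,0.3],[0,0,0,0,0,1,0.3],[0,0,0,0,0,1,0.3],[0,0,0,0,0,0,0.3]]]'
python3 -m creep '[[[0,0,0,0,0,1,0.3],[0,0,0,0,0,1,0.3],[0,0,0,0,0,0,0.3]]]'
python3 -m creep '[[[0,0,0,0,0,1,0.3],[0,0,0,0,0,1,0.3],[0,0,0,0,0,0,0.3]]]'
```

```text
t: 16.95
tool_pos: [570.2, -180.9, 343.0]
orientation: [-0.0, 0.0, 1.0, 0.0]
force: [-0.8, -0.5, -0.6]
opening: 38.1
t: 17.35
tool_pos: [570.2, -181.0, 340.4]
orientation: [0.0, 0.0, 1.0, 0.0]
force: [0.6, 0.7, -0.2]
opening: 38.2
t: 17.65
tool_pos: [570.2, -181.0, 338.8]
orientation: [0.0, 0.0, 1.0, -0.0]
force: [-1.7, -0.8, 2.5]
opening: 38.6
t: 17.95
tool_pos: [570.1, -180.6, 336.1]
orientation: [-0.0, 0.0, 1.0, 0.001]
force: [0.3, 1.1, 0.5]
opening: 38.3
```

```bash
python3 -m creep '[[[0,0,0,0.6,1.2,0,0.3],[0,0,0,0,0,0,0.3],[0,0,0,0,0,1,0.3],[0,0,0,0,0,0,0.3]]]'
python3 -m creep '[[[0,0,0,0,0,1,0.3],[0,0,0,0,0,1,0.3],[0,0,0,0,0,1,0.3],[0,0,0,0,0,0,0.3]]]'
python3 -m creep '[[[0,0,0,0,0,1,0.3],[0,0,0,0,0,1,0.3],[0,0,0,0,0,1,0.3]]]'
```

```text
t: 18.35
tool_pos: [569.5, -179.9, 335.2]
orientation: [-0.0, 0.0, 1.0, -0.0]
force: [-0.3, -0.4, -0.2]
opening: 38.1
t: 18.75
tool_pos: [569.5, -179.7, 332.2]
orientation: [-0.0, 0.0, 1.0, 0.0]
force: [0.1, -0.1, -0.5]
opening: 38.3
t: 19.05
tool_pos: [569.7, -179.7, 329.5]
orientation: [0.0, 0.0, 1.0, 0.0]
force: [-0.5, 0.3, 0.4]
opening: 38.2
```

```bash
python3 -m creep '[[[0,0,0,0,0,1,0.3],[0,0,0,0,0,1,0.3],[0,0,0,0,0,1,0.3]]]'
python3 -m creep '[[[0,0,0,0,0,1,0.3],[0,0,0,0,0,1,0.3],[0,0,0,0,0,1,0.3]]]'
python3 -m creep '[[[0,0,0,0,0,1,0.3],[0,0,0,0,0,1,0.3],[0,0,0,0,0,1,0.3],[0,0,0,0,0,1,0.3]]]'
python3 -m creep '[[[0,0,0,0,0,2,0.3],[0,0,0,0,0,2,0.3],[0,0,0,0,0,2,0.3],[0,0,0,0,0,2,0.3],[0,0,0,0,0,1,0.3],[0,0,0,0,0,0,0.3]]]'
```

```text
t: 19.35
tool_pos: [569.7, -179.7, 327.0]
orientation: [0.001, 0.0, 1.0, -0.0]
force: [-0.0, 0.4, 4.8]
opening: 38.1
t: 19.65
tool_pos: [569.7, -179.7, 323.6]
orientation: [0.0, 0.0, 1.0, 0.0]
force: [0.8, 0.9, 4.7]
opening: 38.5
t: 20.05
tool_pos: [569.3, -179.8, 318.6]
orientation: [-0.001, 0.0, 1.0, 0.0]
force: [-0.4, -0.4, -1.5]
opening: 38.4
t: 20.65
tool_pos: [569.6, -179.7, 310.3]
orientation: [-0.0, 0.0, 1.0, 0.0]
force: [0.4, -0.2, -0.9]
opening: 38.1
```

```bash
python3 -m creep '[[[0,0,0,0,0,2,0.3],[0,0,0,0,0,2,0.3],[0,0,0,0,0,2,0.3],[0,0,0,0,0,2,0.3],[0,0,0,0,0,1,0.3],[0,0,0,0,0,0,0.3]]]'
python3 -m creep '[[[0,0,0,0,0,1,0.3],[0,0,0,0,0,1,0.3],[0,0,0,0,0,0,0.3]]]'
python3 -m creep '[[[0,0,0,0,0,1,0.3],[0,0,0,0,0,0,0.3]]]'
python3 -m creep '[[[0,0,0,0,0,1,0.3],[0,0,0,0,0,0,0.3]]]'
```

```text
t: 21.25
tool_pos: [569.5, -179.7, 301.2]
orientation: [-0.0, 0.0, 1.0, 0.0]
force: [-0.3, -0.0, -1.1]
opening: 38.5
t: 21.55
tool_pos: [569.6, -179.7, 299.3]
orientation: [-0.0, 0.0, 1.0, 0.0]
force: [-0.0, -0.4, 0.1]
opening: 38.3
t: 21.75
tool_pos: [569.5, -179.7, 298.3]
orientation: [-0.0, 0.0, 1.0, 0.0]
force: [0.2, 0.3, -0.4]
opening: 38.2
t: 21.95
tool_pos: [569.5, -179.7, 297.3]
orientation: [-0.0, 0.0, 1.0, 0.0]
force: [-0.4, 0.8, 0.5]
opening: 38.1
```

```bash
python3 -m creep '[[[0,0,0,0,0,0.7,0.3],[0,0,0,0,0,0,0.3]]]'
python3 -m creep '[[[0,0,0,0,0,0.7,0.3],[0,0,0,0,0,0,0.3]]]'
```

```text
t: 22.15
tool_pos: [569.6, -179.7, 297.1]
orientation: [0.0, 0.0, 1.0, -0.0]
force: [-0.1, -0.1, 3.0]
opening: 38.0
t: 22.35
tool_pos: [569.6, -179.7, 297.0]
orientation: [0.0, -0.0, 1.0, -0.0]
force: [-1.2, 1.3, 5.5]
opening: 38.5
```

Washer home at the expected height (297.0). Release it and go to the bushing.

```bash
python3 -m creep '[[[0,0,0,0,0,-1,0.65],[0,0,0,0,0,0,0.65],[0,0,0,0,0,0,0.65],[0,0,0,0,0,-5,0.65],[0,0,0,0,0,-20,0.65],[0,0,0,0,0,-30,0.65],[0,0,0,0,0,-22,0.65],[0,0,0,3,15,0,0.65]]]'
python3 -m creep '[[[0,0,0,9,30,0,0.65],[0,0,0,11,40,0,0.65],[0,0,0,11,40,0,0.65],[0,0,0,12,40,0,0.65],[0,0,0,12,40,0,0.65],[0,0,0,12,40,0,0.65],[0,0,0,12,40,10,0.65],[0,0,0,11,40,15,0.65]]]'
python3 -m creep '[[[0,0,0,8,30,15,0.65],[0,0,0,5,20,10,0.65],[0,0,0,0,4.7,0,0.65],[0,0,0,0,0,0,0.65],[0,0,0,0,0,0,0.65]]]'
python3 - <<'E'
from station import bot, optics
from h import *
f=optics.grab_frame('wrist');s=bot.observe();tp=s['tool_pos'];print(tp,s['force'],s['opening'])
pickle.dump((f,tp),open('pics/w7.pkl','wb'));cv2.imwrite('pics/w7.png',cv2.resize(np.clip(f['color'][140:260,200:360]*1.8,0,255).astype(np.uint8),(800,600)))
for z in(5,20): print(z,[(np.array(proj(f,(463+dx,200+dy,z),True))-[200,140])*5 for dx,dy in((0,0),(20,0),(0,20))])
E
```

```text
t: 23.15
tool_pos: [567.7, -165.9, 377.4]
orientation: [0.004, 0.001, 1.0, -0.002]
force: [1.0, 0.7, -0.4]
opening: 61.1
t: 23.95
tool_pos: [474.9, 147.4, 348.4]
orientation: [0.0, -0.0, 1.0, 0.0]
force: [0.3, 0.3, -0.1]
opening: 60.8
t: 24.45
tool_pos: [463.8, 199.5, 324.3]
orientation: [0.0, 0.0, 1.0, -0.0]
force: [-0.1, -0.9, -0.0]
opening: 61.3
[463.94655843 199.2588448  324.41812884] [-0.45418636  0.64007146 -0.51882699] 61.17455690732785
5 [array([395.18386566, 304.08391387]), array([395.16824585, 404.73994546]), array([500.29228092, 304.02470042])]
20 [array([395.50777987, 323.59005717]), array([395.48126691, 428.73763041]), array([505.79320698, 323.49655842])]
```

View pics/w7.png

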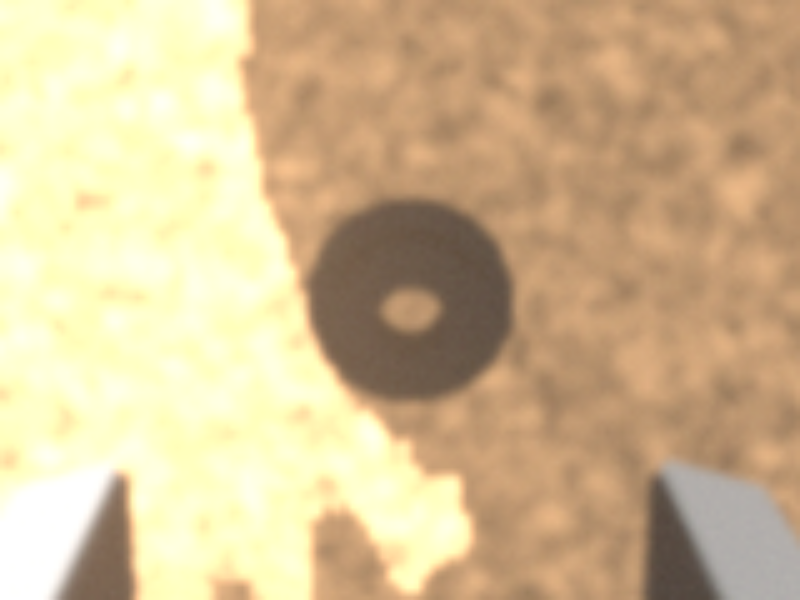

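The crop shows the bushing's flange centred at crop (410,300), which puts it at about (462.5, 202.9). I'll shift 3.4 mm in y and grip the barrel just above the flange.

```bash
python3 -m creep '[[[0,0,0,1.3,3.4,20,0.6],[0,0,0,0,0,30,0.6],[0,0,0,0,0,30,0.6],[0,0,0,0,0,22,0.6],[0,0,0,0,0,11.5,0.6],[0,0,0,0,0,5,0.6],[0,0,0,0,0,0,0.6],[0,0,0,0,0,0,0.6]]]'
python3 -m creep '[[[0,0,0,0,0,0,0.2],[0,0,0,0,0,0,0.2],[0,0,0,0,0,0,0.2],[0,0,0,0,0,0,0.2],[0,0,0,0,0,0,0.2],[0,0,0,0,0,0,0.2]]]' 35
```

```text
t: 25.3
tool_pos: [463.0, 203.3, 206.5]
orientation: [0.001, 0.0, 1.0, 0.0]
force: [0.4, -0.0, 0.3]
opening: 56.5
t: 25.9
tool_pos: [462.4, 203.5, 205.9]
orientation: [0.0, 0.0, 1.0, 0.0]
force: [-1.3, 0.3, 2.6]
opening: 29.5
```

```bash
python3 -m creep '[[[0,0,0,0,0,-20,0.2],[0,0,0,0,0,-40,0.2],[0,0,0,0,0,-40,0.2],[0,0,0,-3,-15,-40,0.2],[0,0,0,-9,-30,-20,0.2],[0,0,0,-11,-40,0,0.2],[0,0,0,-11,-40,0,0.2],[0,0,0,-12,-40,0,0.2]]]'
python3 -m creep '[[[0,0,0,-12,-40,0,0.2],[0,0,0,-12,-40,0,0.2],[0,0,0,-12,-40,0,0.2],[0,0,0,-11,-40,0,0.2],[0,0,0,-8,-30,0,0.2],[0,0,0,-4,-20,0,0.2],[0,0,0,-2,-6,0,0.2],[0,0,0,0,-2,0,0.2]]]'
python3 -m creep '[[[0,0,0,0,0,5,0.2],[0,0,0,0,0,5,0.2],[0,0,0,0,0,5,0.2],[0,0,0,0,0,0,0.2],[0,0,0,0,0,0,0.2],[0,0,0,0,0,0,0.2]]]'
python3 - <<'E'
from station import bot, optics
from h import *
f=optics.grab_frame('wrist');s=bot.observe();tp=s['tool_pos'];print(tp,s['force'],s['opening'])
pickle.dump((f,tp),open('pics/w8.pkl','wb'));cv2.imwrite('pics/w8.png',cv2.resize(np.clip(f['color'][140:300,200:360]*1.5,0,255).astype(np.uint8),(600,600)))
print([(np.array(proj(f,(tp[0],tp[1],tp[2]-205.9+z),True))-[200,140])*3.75 for z in(0,5,20)])
P=np.array([proj(f,(tp[0]+20*np.cos(t),tp[1]+20*np.sin(t),tp[2]-205.9+k),True) for t in np.linspace(0,6.28,90) for k in(0,5)]);print((P.min(0)-[200,140])*3.75,(P.max(0)-[200,140])*3.75)
E
```

```text
t: 26.7
tool_pos: [508.2, 37.0, 365.7]
orientation: [0.0, -0.0, 1.0, 0.0]
force: [0.3, 0.6, -0.4]
opening: 29.0
t: 27.5
tool_pos: [569.2, -179.6, 365.1]
orientation: [-0.0, 0.0, 1.0, 0.001]
force: [-0.2, 0.1, -0.7]
opening: 29.2
t: 28.1
tool_pos: [569.4, -179.4, 350.7]
orientation: [0.0, -0.0, 1.0, -0.0]
force: [0.5, 0.7, -1.1]
opening: 29.1
[ 569.35955925 -179.5199193   350.78628718] [ 0.18582922  0.03603688 -0.48564396] 28.78505176266985
[array([295.16054012, 395.48935371]), array([295.2584347 , 406.87223027]), array([295.58061033, 444.48555949])]
[170.86509388 278.57565256] [419.58637107 517.63400442]
```

View pics/w8.png

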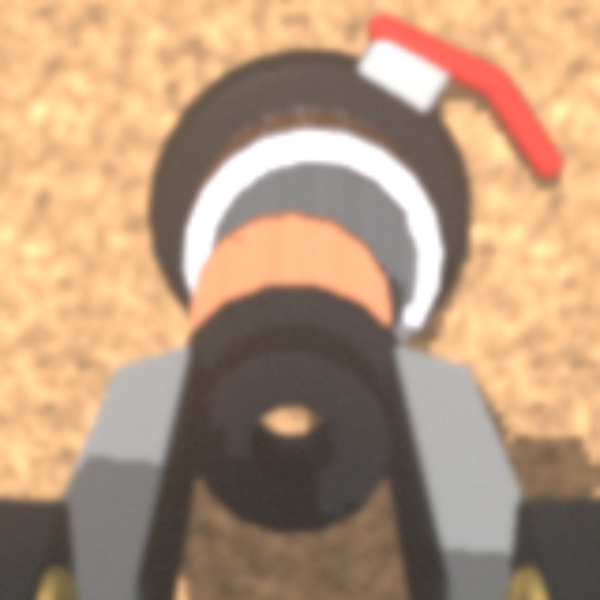

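The bushing is held upright and centred, bore at crop (287,420). The washer sits level on the spacer below it, and the shaft lies directly under the hand. Next I'll lower it gently.

```bash
python3 -m creep '[[[0,0,0,0.2,0,3,0.2],[0,0,0,0,0,2,0.2],[0,0,0,0,0,1,0.2],[0,0,0,0,0,1,0.2],[0,0,0,0,0,0,0.2]]]'
python3 -m creep '[[[0,0,0,0,0,1,0.2],[0,0,0,0,0,1,0.2],[0,0,0,0,0,0,0.2]]]'
python3 -m creep '[[[0,0,0,0,0,1,0.2],[0,0,0,0,0,1,0.2],[0,0,0,0,0,0,0.2]]]'
python3 -m creep '[[[0,0,0,0,0,1,0.2],[0,0,0,0,0,1,0.2],[0,0,0,0,0,0,0.2]]]'
```

```text
t: 28.65
tool_pos: [569.1, -179.6, 343.3]
orientation: [-0.0, 0.0, 1.0, 0.0]
force: [-0.4, 0.4, -0.8]
opening: 29.2
t: 28.95
tool_pos: [569.0, -179.6, 341.4]
orientation: [-0.0, 0.0, 1.0, 0.0]
force: [0.4, -0.3, -0.9]
opening: 29.5
t: 29.25
tool_pos: [569.0, -179.6, 339.3]
orientation: [-0.0, 0.0, 1.0, 0.0]
force: [-0.1, -0.7, -0.5]
opening: 28.7
t: 29.55
tool_pos: [569.0, -179.6, 337.3]
orientation: [-0.0, 0.0, 1.0, 0.0]
force: [-0.0, -0.5, -0.8]
opening: 28.9
```

Bottom at 131.4 with no force, so it is on the shaft. On over the catches.

```bash
python3 -m creep '[[[0,0,0,0,0,1,0.2],[0,0,0,0,0,1,0.2],[0,0,0,0,0,1,0.2],[0,0,0,0,0,1,0.2]]]'
python3 -m creep '[[[0,0,0,0,0,1,0.2],[0,0,0,0,0,1,0.2],[0,0,0,0,0,1,0.2]]]'
python3 -m creep '[[[0,0,0,0,0,1,0.2],[0,0,0,0,0,1,0.2],[0,0,0,0,0,1,0.2]]]'
python3 -m creep '[[[0,0,0,0,0,1,0.2],[0,0,0,0,0,1,0.2],[0,0,0,0,0,1,0.2],[0,0,0,0,0,1,0.2],[0,0,0,0,0,0,0.2]]]'
```

```text
t: 29.95
tool_pos: [569.1, -179.6, 333.8]
orientation: [0.0, 0.0, 1.0, 0.0]
force: [0.1, 1.1, 2.8]
opening: 29.2
t: 30.25
tool_pos: [569.0, -179.4, 330.9]
orientation: [0.0, 0.0, 1.0, 0.0]
force: [-1.3, 2.1, 4.0]
opening: 28.9
t: 30.55
tool_pos: [569.1, -179.4, 327.7]
orientation: [0.0, 0.0, 1.0, 0.0]
force: [-1.3, 2.5, 3.5]
opening: 29.2
t: 31.05
tool_pos: [569.1, -179.6, 323.0]
orientation: [-0.0, 0.0, 1.0, 0.0]
force: [0.3, 1.5, 0.9]
opening: 29.0
```

```bash
python3 -m creep '[[[0,0,0,0,0,2,0.2],[0,0,0,0,0,2,0.2],[0,0,0,0,0,2,0.2],[0,0,0,0,0,2,0.2],[0,0,0,0,0,1,0.2],[0,0,0,0,0,1,0.2],[0,0,0,0,0,0,0.2]]]'
python3 -m creep '[[[0,0,0,0,0,1,0.2],[0,0,0,0,0,1,0.2],[0,0,0,0,0,1,0.2],[0,0,0,0,0,0,0.2]]]'
python3 -m creep '[[[0,0,0,0,0,1,0.2],[0,0,0,0,0,0,0.2]]]'
python3 -m creep '[[[0,0,0,0,0,1,0.2],[0,0,0,0,0,0,0.2]]]'
```

```text
t: 31.75
tool_pos: [569.0, -179.7, 313.0]
orientation: [-0.0, 0.0, 1.0, 0.0]
force: [-0.1, 1.3, -0.0]
opening: 28.9
t: 32.15
tool_pos: [569.0, -179.8, 310.1]
orientation: [-0.0, 0.0, 1.0, -0.0]
force: [0.3, 0.6, -0.1]
opening: 29.5
t: 32.35
tool_pos: [569.1, -179.7, 309.4]
orientation: [-0.0, 0.0, 1.0, 0.0]
force: [-0.3, 1.3, -0.6]
opening: 28.8
t: 32.55
tool_pos: [569.1, -179.6, 308.5]
orientation: [-0.0, 0.0, 1.0, 0.0]
force: [-0.0, 0.1, -0.6]
opening: 28.9
```

```bash
python3 -m creep '[[[0,0,0,0,0,0.7,0.2],[0,0,0,0,0,0,0.2]]]'
python3 -m creep '[[[0,0,0,0,0,0.7,0.2],[0,0,0,0,0,0,0.2]]]'
python3 -m creep '[[[0,0,0,0,0,0.5,0.2],[0,0,0,0,0,0,0.2]]]'
```

```text
t: 32.75
tool_pos: [569.1, -179.6, 308.0]
orientation: [0.0, -0.0, 1.0, -0.0]
force: [0.4, 0.4, 0.9]
opening: 29.4
t: 32.95
tool_pos: [569.1, -179.6, 307.8]
orientation: [0.0, 0.0, 1.0, -0.0]
force: [-1.2, 0.4, 4.7]
opening: 29.1
t: 33.15
tool_pos: [569.1, -179.6, 307.8]
orientation: [0.001, 0.0, 1.0, -0.0]
force: [-1.6, -0.6, 7.0]
opening: 29.2
```

Home at the expected 307.8. Release, rise clear, and check.

```bash
python3 -m creep '[[[0,0,0,0,0,-1.5,0.6],[0,0,0,0,0,0,0.6],[0,0,0,0,0,0,0.6],[0,0,0,0,0,-5,0.6],[0,0,0,0,0,-20,0.6],[0,0,0,0,0,-30,0.6],[0,0,0,0,0,-30,0.6],[0,0,0,0,0,-20,0.6]]]'
python3 -m creep '[[[0,0,0,0,10,-10,0.6],[0,0,0,-20,20,0,0.6],[0,0,0,-30,10,0,0.6],[0,0,0,-10,0,0,0.6],[0,0,0,0,0,0,0.6],[0,0,0,0,0,0,0.6]]]'
python3 - <<'E'
from station import bot, optics
from h import *
s=bot.observe();print(s['t'],s['tool_pos'],s['force'])
f=optics.grab_frame('wrist');g=optics.grab_frame('scene')
cv2.imwrite('pics/end.png',np.hstack([cv2.resize(f['color'][60:260,150:350],(400,400)),cv2.resize(g['color'][205:285,190:270],(400,400),interpolation=cv2.INTER_CUBIC)]))
# heights of the stack from the wrist depth (noisy)
t=optics.grab_frame('top');e=np.array(t['eye']);vs,us=np.mgrid[185:222,308:345];zz=t['z_map'][vs,us]
P=np.stack([(us-t['cx'])/t['fx']*zz,-(vs-t['cy'])/t['fy']*zz,-zz],-1)@rot(t['orientation']).T+e
d=np.hypot(P[...,0]-570,P[...,1]+177.5);z=P[...,2]
for a,b in((0,7),(8,14),(16,19.5)): print(a,b,np.percentile(z[(d>=a)&(d<b)],[20,50,80]).round(1))
E
```

```text
t: 33.95
tool_pos: [569.3, -179.7, 415.5]
orientation: [0.001, 0.0, 1.0, -0.001]
force: [0.7, 0.1, 0.6]
opening: 56.3
t: 34.55
tool_pos: [628.5, -139.7, 422.3]
orientation: [-0.001, 0.0, 1.0, 0.0]
force: [0.5, -1.0, -0.8]
opening: 56.5
34.55 [ 628.50968071 -139.724887    422.27056534] [ 0.46001585 -1.03775098 -0.83070077]
0 7 [121.1 134.1 135.6]
8 14 [119.4 121.  123.2]
16 19.5 [ 66.7 103.7 106.5]
```

View pics/end.png

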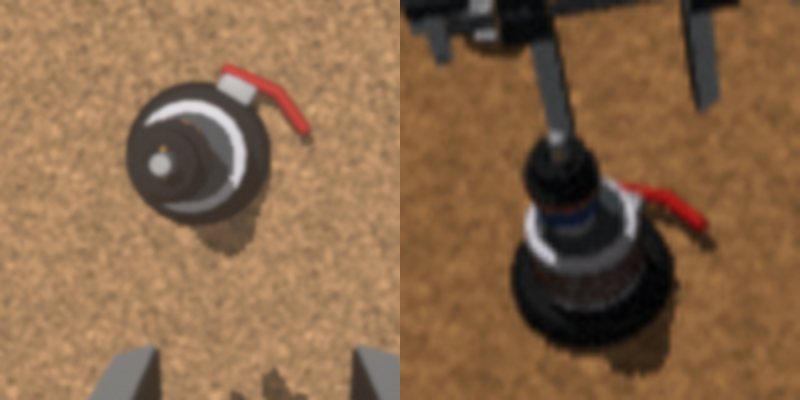

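The final picture shows the stack on the shaft: black bushing on top, then the copper line of the washer, then the blue spacer. The shaft tip is at (160,165) and the hand is clear. By depth, the bushing's top is at 121 mm (expected 122) and its flange top at 104–106 mm (expected 107).

```bash
python3 -c "from station import finish_job; print(finish_job())"
```

```text
the job is handed in; nothing more can be done
None
```

I fitted the spacer, washer and bushing on the shaft in that order and let go of each. I handed the job in at about 34.7 s of the 72 s allowed; no verdict is reported.

- **Finding the shaft:** the camera images put it about 4 mm to the −y side of the body. All three parts went on there. The washer touched the chamfer with about 2.5 N before sliding on, and I then re-centred it.
- **Forces:** each part went over the catches at about 4–6 N and was pressed home at about 5–8 N. These are wrist readings at the end of each move, so brief peaks in between were not seen; the limit is 25 N.
- **Home heights:** each part stopped at its expected home height to within about 0.1 mm by tool height.
- **Last checks:** the final picture shows the three parts in the right order, upright, with the hand clear. Overhead depth gave the bushing's top at 121 mm (122 expected) and its flange top at 104–106 mm (107 expected), which is within the noise of that camera.
- **Disagreements:** the overhead and wrist cameras differed by about 2 mm on the shaft's position, and I followed the wrist camera. I did not measure the bystanders at the end, but no contact with them was felt.

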